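Fit the crank on the vegetable slicer and park it over the chute

ROBOT

A 7-joint arm with a two-finger parallel gripper is mounted at the origin on the work surface. World frame = base frame: x ahead of the robot, y to its left, z up, the work surface at z = 0. Lengths are in m, angles in rad, forces in N, time in s.
With the tool pointing down it reaches from about 0.425 to 0.925 m from the base axis. Payload 6.8 kg.
Tool frame: the origin (TCP) lies at the very end of the fingers, on their centre line; the grasp point (between the pads) lies 19 mm behind it; z points along the fingers, y is the line along which they close (so a half turn about z gives the same grasp; the last joint's range is limited). The gripper opens to 85 mm and grips with 20 to 120 N. Pads are 22 mm wide; open, the fingers measure 114 mm over their backs; the gripper's body (76 mm by 85 mm) begins 54 mm behind the grasp point. The pads swing forward as they close: fully open they stand 13 mm farther back than shut.
Start: joints at [-1.427, 0.477, 0.022, 1.555, -0.011, 1.109, -0.083], TCP at [0.168, 0.654, 0.231] pointing down, gripper open.
Joint ranges: [-2.96, 2.96], [-0.34, 2.1], [-1.41, 1.46], [0.24, 2.44], [-1.37, 4.51], [0.17, 1.92], [-2.96, 2.96]. Speed limits (rad/s): [2.39, 2.39, 3.14, 3.14, 3.14, 3.14, 3.14].

INTERFACE

Orientations are given as a unit quaternion [w, x, y, z].
In Python, from station import bot gives the robot as it stands.
- The arm moves only by the tool jog_arm, never from a script. Its argument "motion" is a list of rows, each a list of 7 numbers: the turn, a rotation vector about the tool's x, y, z in rad, then the shift along the tool's x, y, z in mm, then the finger opening in mm, from 0 to 85.4. A call has 1 to 10 rows; each row is the pose to reach, as a shift and turn from the pose commanded when the call began, along the tool's axes at that moment; what a row does not reach only later rows make up. A row lasts 1/8 s, in which the tool goes at most 62.5 mm and 10.7 degrees, less where a joint would pass 70% of its speed; a pose out of reach is approached as far as the arm can. A call with a gripper value outside its range is refused whole. The fingers move at their own pace and stop on an object; "grip_force" is the grip in N (left out, the last holds). Time passes only in rows, so rows that repeat a pose let the fingers close. It gives the time, the measured TCP pose, the force, the opening and the grip force at its end, in the units of the state.
- bot.get_obs(): the state, without advancing time (a new reading comes with each control period).
- bot.read_camera(name): name is "scene" or "side" or "wrist"; returns a dict with "pixels" (400x640x3 uint8, red, green, blue), "camera_matrix" (3x3 intrinsics, pixels), "T" (4x4, takes a point from camera to world coordinates); the wrist camera has in their place "tool_from_camera" (4x4, takes a point from camera to tool coordinates, whose origin is the TCP and whose axes are the flange's). Camera axes: x right, y down, z forward; pixel columns grow to the right and rows downward; lengths in m; the calibration is good to about 2 mm. A picture is of the moment at which its call begins: read the wrist's pose just before it. There is no depth.
- bot.hand_in(): hands the job in; it is judged then, once.
Trained networks look in a picture, given as the dict that the camera call returned (one of the last four; its "shot" number tells which), for a name from the list of things; names that differ only in an ending like _2 or _b are one class to them, and where a whole thing is asked for, a point or a joint stands for the part that bears it (a point fixed in the world has none). Each returns a list of dicts, best first, with "score" (0 to 1); they miss things now and then, are a little off and sometimes report something else, mostly with a low value. They report only what shows in the picture. A call takes as long as a camera call.
- bot.spot_in(thing, picture): "xy" ([column, row] in pixels, amid what is visible of it).
- bot.tip_of(thing, picture): "xy" ([column, row] in pixels: a listed point, or the origin of a listed thing).
The state is a dict: "t": time; "q": joint angles; "joint_vel": joint speeds; "joint_torque": joint torques, N m; "eef_pos": TCP position; "tool_rot": TCP orientation; "contact_force": force on the tool from outside, world axes, zero at the start; "torque": the same for the moment, N m; "gripper_width": opening from 0.0 (shut) to 1.0 (fully open); "grasp_force": force on a finger pad.
Only numpy, scipy, OpenCV 4.12 (cv2) and the standard library are available. Lean on these libraries where they do the work, as an engineer would, in place of code of your own. Each camera call takes 0.05 s, during which the arm holds its last target. There are 200 camera calls.

TASK

The crank handle of the vegetable slicer is lying on the worktop. Push its square socket fully home on the slicer's slanted square drive shaft, then turn it, with the shaft, until the crank's arm lies in line with the feed chute, pointing up the slope over it, and let go. Leave everything else on the table standing where it is.

Things in the scene. Friction and masses are not known exactly. Their poses are not given: they have to be found in the camera images.
- crank: Loose crank, 0.2 kg, lying on its flat underside at any yaw: aluminium hub 34 x 34 mm, 40 high; flat arm 14 wide, 9 thick, level with the hub's underside; at its end an upright wooden knob, 22 thick, reaching 60 above the underside. Overall radius 91. Origin: centre of the hub's underside. z up out of the hub's closed top; x along the arm to the knob. Grip the hub's flat sides y = +-17 mm.
- crank_socket (a point): On the crank, centre of its square blind socket's mouth, in the middle of the hub's underside (same point as the crank's origin). The socket is 17.5 mm wide, 26 mm deep along the crank's z, its sides parallel to the crank's x and y. Pressed lightly on the shaft's end it sinks 1 to 2 mm deeper the nearer it is to a match (over the taper); at a match, well centred, a push of 5 to 15 N slides it on.
- crank_knob (a point): On the crank: the knob's axis at the level of the hub's underside, x = 80 mm in the crank's frame.
- slicer: The slicer, fixed to the worktop: white base plate 200 x 140 mm, 17 mm high, carrying a slanted white drum on two cheeks. Origin: centre of the underside. x points from the shaft's side (facing roughly the robot) to the chute's side.
- head: Slicer's slanted drum, 110 mm diameter. Origin: centre of the round steel shoulder (44 diameter, 9 proud of the drum's face), 145 mm above the worktop; the hub's underside rests on it when fully home. z: the shaft's axis, outwards, leaning 30 degrees from vertical to the slicer's -x. x: up the slope of the drum's face, over the feed chute.
- shaft_tip (a point): Centre of the end of the square steel drive shaft, 24 mm from the shoulder along the head's z, fixed on the axis (does not show the shaft's angle). The shaft is 16 mm wide; its last 3 mm taper to 11. It turns about the axis against about 0.15 N m of friction and stays where left. Its angle is not reported: find it by feel or sight. At the start its flats are 20 to 70 degrees off the head's x.
- fit_height (a point): On the shaft's axis, 23 mm above the shoulder: about where the hub's underside stops on the shaft's end while the socket's sides and the shaft's flats do not match. Within about 5 degrees of a match (any of the four quarter turns will do) the hub slides on down to the shoulder. Once on, the crank has about 5 degrees of play on the shaft.
- chute_mouth (a point): Centre of the open upper end of the clear feed chute, a 64 x 54 mm tube running up along the head's x; it lies 128 mm from the axis, and its upper wall 28 mm below the shoulder's plane.
- jar: Jar with a steel lid, 70 mm diameter, 110 mm high, beside the slicer, on the other side from the crank; leave alone. Origin: underside centre.
- bowl: Glass bowl, 130 mm diameter, 60 mm high, beyond the slicer; leave alone. Origin: underside centre.
- eggs: Open egg carton, 105 x 155 mm, with six eggs, 61 mm high; leave alone. Origin: underside centre.
- mill: Wooden pepper mill, 56 mm diameter, 170 mm high; leave alone. Origin: underside centre.
- mug: Blue mug, 80 mm diameter, 95 mm high; leave alone. Origin: underside centre.
- salt: White round salt pot with a wooden lid, 64 mm diameter, 60 mm high; leave alone. Origin: underside centre.

How it is judged:
By the outcome, as a careful person would: the job done as asked, in the order asked, and still so for the second after the job is handed in, with the robot touching nothing.
It also fails if it takes over 72 s, if anything falls off the work surface, if the arm or the gripper's body presses on something with over 40 N, if the wrist force passes 120 N, or if a joint passes its speed limit or range.

## Working session

There is one attempt and no reset: what is moved stays moved. The work goes in short steps, Python scripts to look and compute and a tool call to move; the robot and the scene stay as the last step left them, time stands still between calls to the robot, and variables do not carry over. Pictures are saved under pics/ and viewed, at most 10 in all, crops included, and the job is handed in when it is done.

Besides the shell and the picture viewer there is one more tool, called after "Request:" as name(argument=value, ...) on one line, values as JSON. jog_arm: Moves the arm, as the interface text tells. Its arguments: {"type":"object","properties":{"motion":{"type":"array"},"grip_force":{"type":"number"}},"required":["motion"]}

```bash
ls; mkdir -p pics; cat > h.py <<'E'
import numpy as np, cv2
from scipy.spatial.transform import Rotation as R
from station import bot
def Rq(q): return R.from_quat([q[1],q[2],q[3],q[0]])
def Tc(p,o=None):
    if 'T' in p: return np.array(p['T'])
    T=np.eye(4);T[:3,:3]=Rq(o['tool_rot']).as_matrix();T[:3,3]=o['eef_pos'];return T@np.array(p['tool_from_camera'])
def ray(p,xy,T):
    d=np.linalg.inv(np.array(p['camera_matrix']))@[xy[0],xy[1],1];return T[:3,3],T[:3,:3]@d
def onz(p,xy,z,T):
    o,d=ray(p,xy,T);return o+d*(z-o[2])/d[2]
def tri(rs):
    A=np.zeros((3,3));b=np.zeros(3)
    for o,d in rs:
        d=d/np.linalg.norm(d);P=np.eye(3)-np.outer(d,d);A+=P;b+=P@o
    x=np.linalg.solve(A,b);return x,[float(np.linalg.norm(np.cross(x-o,d/np.linalg.norm(d)))) for o,d in rs]
def proj(p,X,T):
    c=np.linalg.inv(T)@np.append(X,1);u=np.array(p['camera_matrix'])@c[:3];return u[:2]/u[2]
def save(p,n): cv2.imwrite('pics/'+n,cv2.cvtColor(p['pixels'],cv2.COLOR_RGB2BGR))
E
python3 - <<'E'
from h import *
o=bot.get_obs();print(o)
P={}
for n in ('scene','side','wrist'):
    P[n]=bot.read_camera(n);save(P[n],n+'0.png')
    print(n,np.round(Tc(P[n],o),3).tolist(),P[n]['camera_matrix'][0])
print(P['wrist']['tool_from_camera'])
names='crank_socket crank_knob crank slicer head shaft_tip fit_height chute_mouth jar bowl eggs mill mug salt'.split()
for nm in names:
    rs=[]
    for n in P:
        r=bot.tip_of(nm,P[n])
        if r:
            print(nm,n,np.round(r[0]['xy'],1),round(r[0]['score'],2),end=' ; ')
            if n!='wrist' or nm in('crank_socket','crank_knob'):
              if r[0]['score']>.4: rs.append(ray(P[n],r[0]['xy'],Tc(P[n],o)))
              print('z0:',np.round(onz(P[n],r[0]['xy'],0,Tc(P[n],o)),3),end=' ')
    if len(rs)>1: x,e=tri(rs);print('\n   TRI',np.round(x,4),np.round(e,4))
    else: print()
a=np.hstack([P['scene']['pixels'],P['side']['pixels']]);cv2.imwrite('pics/both.png',cv2.resize(a[:,:,::-1],(800,250)))
E
```

```text
pics
{'t': 0.0, 'q': array([-1.42708074,  0.47780444,  0.02234093,  1.55645428, -0.01149632,
        1.10927489, -0.08310511]), 'joint_vel': array([ 0.00058484, -0.00022209,  0.00039418, -0.00042922, -0.00023113,
       -0.00053473, -0.00065062]), 'joint_torque': array([-7.90620452e-04, -5.96460450e+01,  1.60742920e+00, -2.81185806e+01,
        1.23997981e-02,  9.38919053e-03, -1.04335842e-05]), 'eef_pos': array([0.16805452, 0.65313964, 0.23032163]), 'tool_rot': array([-4.46773550e-05,  1.25566886e-01,  9.92084742e-01, -9.05260605e-04]), 'contact_force': array([0.14425881, 0.58645038, 0.77636857]), 'torque': array([-0.01470615,  0.00465491, -0.03108957]), 'grasp_force': 0.0, 'gripper_width': 0.9971590293749616}
scene [[-0.905, 0.308, -0.294, 0.888], [0.425, 0.676, -0.602, 0.63], [0.013, -0.67, -0.743, 0.91], [0.0, 0.0, 0.0, 1.0]] [367.35866509   0.         310.67417287]
side [[0.942, -0.219, 0.254, 0.218], [-0.335, -0.603, 0.724, -1.066], [-0.005, -0.767, -0.642, 1.056], [0.0, 0.0, 0.0, 1.0]] [493.9443694    0.         321.75206015]
wrist [[0.249, 0.915, 0.318, 0.086], [0.968, -0.234
[... 1631 characters left out ...]
256.  246.6] 0.75 ; z0: [0.766 0.021 0.   ] bowl side [371.5 212.3] 0.95 ; z0: [0.768 0.017 0.   ] 
   TRI [ 0.7673  0.0189 -0.0015] [0.0016 0.0016]
eggs scene [244.8 189.2] 0.61 ; z0: [ 0.724 -0.211  0.   ] eggs side [388.3 265.4] 0.78 ; z0: [ 0.719 -0.212  0.   ] 
   TRI [ 0.7216 -0.2115 -0.0012] [0.002 0.002]
mill scene [256.5 125.5] 0.91 ; z0: [ 0.573 -0.52   0.   ] mill side [385.4 360.7] 0.81 ; z0: [ 0.579 -0.49   0.   ] 
   TRI [ 0.5762 -0.4989  0.0159] [0.0024 0.0024]
mug scene [273.3 164.3] 0.74 ; z0: [ 0.593 -0.285 -0.   ] 
salt scene [405.3 362.4] 0.63 ; z0: [0.555 0.475 0.   ] salt side [270.8 152.2] 0.59 ; z0: [0.551 0.462 0.   ] 
   TRI [ 0.5528  0.4733 -0.0074] [0.0004 0.0004]
```

View pics/side0.png

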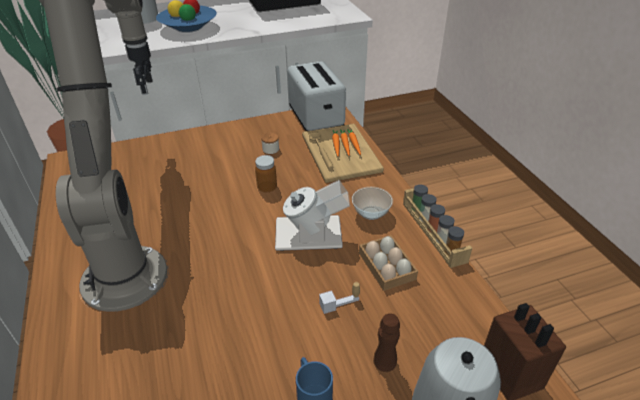

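View pics/scene0.png

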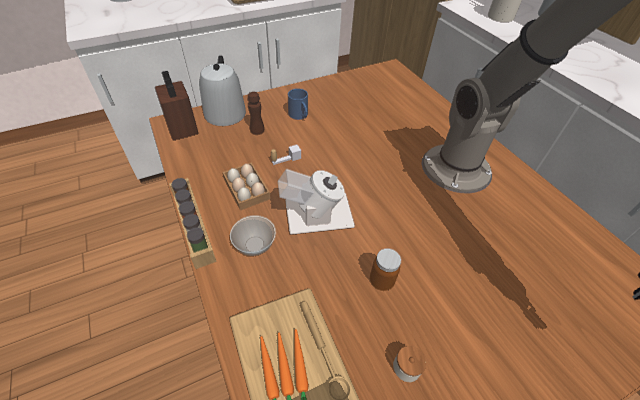

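The side view shows the crank hub at (327,302) with its knob at (356,290), lying at about (0.505,-0.295) with the arm roughly along +x. The slicer's shaft is near (296,198). Next I'll get a close view of the shaft from above, on the way to the crank.

```bash
cat >> h.py <<'E'
def rows(targets,o=None):
    "targets: (pos, Rotation or None)"
    o=o or bot.get_obs();p0=np.array(o['eef_pos']);r0=Rq(o['tool_rot'])
    for p,r in targets:
        rv=(r0.inv()*r).as_rotvec() if r is not None else np.zeros(3)
        print(np.round(rv,3).tolist(),np.round(r0.inv().apply(np.array(p)-p0)*1000,1).tolist())
def pose():
    o=bot.get_obs();print('t',round(float(o['t']),2),'p',np.round(o['eef_pos'],4),'z',np.round(Rq(o['tool_rot']).as_matrix()[:,2],3),'x',np.round(Rq(o['tool_rot']).as_matrix()[:,0],3),'F',np.round(o['contact_force'],1),'M',np.round(o['torque'],2),'w',round(float(o['gripper_width']),3),'q',np.round(o['q'],2));return o
def Rz(tx,tz):
    "rotation with tool x ~ tx, tool z = tz"
    tz=np.array(tz,float);tz/=np.linalg.norm(tz);tx=np.array(tx,float);tx-=tz*(tx@tz);tx/=np.linalg.norm(tx)
    return R.from_matrix(np.column_stack([tx,np.cross(tz,tx),tz]))
E
python3 - <<'E'
from h import *
d=Rz([-1,0,0],[0,0,-1])
rows([((.40,.5,.33),d),((.50,.25,.36),d),((.48,0,.33),d)])
E
```

```text
[0.0, -0.0, -0.252] [-262.8, -91.1, -98.7]
[0.0, -0.0, -0.252] [-422.0, -308.3, -128.7]
[0.0, -0.0, -0.252] [-464.9, -555.4, -98.7]
```

Request:
jog_arm(motion=[[0, 0, -0.25, -263, -91, -99, 85], [0, 0, -0.25, -263, -91, -99, 85], [0, 0, -0.25, -263, -91, -99, 85], [0, 0, -0.25, -263, -91, -99, 85], [0, 0, -0.25, -263, -91, -99, 85], [0, 0, -0.25, -422, -308, -129, 85], [0, 0, -0.25, -422, -308, -129, 85], [0, 0, -0.25, -422, -308, -129, 85], [0, 0, -0.25, -422, -308, -129, 85], [0, 0, -0.25, -422, -308, -129, 85]])

```text
t: 3.5
eef_pos: [0.5021, 0.2453, 0.3614]
tool_rot: [0.001, 0.004, 1.0, -0.0]
contact_force: [-0.7, 0.6, 0.0]
gripper_width: 0.996
grasp_force: 0.0
```

```bash
python3 - <<'E'
from h import *
pose()
d=Rz([-1,0,0],[0,0,-1])
rows([((.48,0,.33),d)])
E
```

```text
t 3.5 p [0.5021 0.2453 0.3614] z [ 0.002 -0.    -1.   ] x [-1.     0.009 -0.002] F [-0.7  0.6  0. ] M [0.04 0.01 0.04] w 0.996 q [-0.72  0.18  0.18  1.67 -0.03  1.29  1.03]
[-0.0, 0.002, -0.009] [20.1, -245.5, 31.4]
```

Request:
jog_arm(motion=[[0, 0, 0, 20, -245, 31, 85], [0, 0, 0, 20, -245, 31, 85], [0, 0, 0, 20, -245, 31, 85], [0, 0, 0, 20, -245, 31, 85], [0, 0, 0, 20, -245, 31, 85], [0, 0, 0, 20, -245, 31, 85], [0, 0, 0, 20, -245, 31, 85]])

```text
t: 4.38
eef_pos: [0.4799, 0.007, 0.3294]
tool_rot: [0.0, -0.0, 1.0, 0.0]
contact_force: [0.1, -0.5, 0.3]
gripper_width: 0.993
grasp_force: 0.0
```

```bash
python3 - <<'E'
from h import *
o=pose()
p=bot.read_camera('wrist');T=Tc(p,o);save(p,'w1.png')
for nm in 'shaft_tip head fit_height chute_mouth slicer crank_socket crank_knob'.split():
    r=bot.tip_of(nm,p)
    if r: print(nm,np.round(r[0]['xy'],1),round(r[0]['score'],2),[np.round(onz(p,r[0]['xy'],z,T),4).tolist() for z in (0,.145,.166)])
im=p['pixels'][:,:,::-1];cv2.imwrite('pics/w1c.png',im)
d=Rz([-1,0,0],[0,0,-1])
rows([((.53,-.15,.33),d),((.47,-.295,.24),d)])
E
```

```text
t 4.38 p [0.4799 0.007  0.3294] z [ 0.  0. -1.] x [-1.    -0.001 -0.   ] F [ 0.1 -0.5  0.3] M [ 0.03  0.   -0.04] w 0.993 q [-0.47  0.05  0.34  1.89 -0.02  1.2   1.45]
shaft_tip [308.  199.2] 0.86 [[0.5558, -0.0013, 0.0], [0.5066, 0.0012, 0.145], [0.4995, 0.0016, 0.166]]
head [307.1 206.6] 0.74 [[0.5701, -0.003, 0.0], [0.5165, 0.0, 0.145], [0.5088, 0.0005, 0.166]]
fit_height [305.4 204. ] 0.8 [[0.5651, -0.0061, 0.0], [0.513, -0.0021, 0.145], [0.5055, -0.0015, 0.166]]
chute_mouth [273.7 298.1] 0.79 [[0.7719, -0.0732, -0.0], [0.6564, -0.0486, 0.145], [0.6397, -0.0451, 0.166]]
slicer [298.7 195.1] 0.78 [[0.548, -0.018, 0.0], [0.5012, -0.0104, 0.145], [0.4945, -0.0093, 0.166]]
crank_socket [141.  171.8] 0.7 [[0.5055, -0.2935, 0.0], [0.4717, -0.2014, 0.145], [0.4668, -0.188, 0.166]]
crank_knob [153.  215.7] 0.68 [[0.5884, -0.2881, 0.0], [0.5292, -0.1977, 0.145], [0.5206, -0.1846, 0.166]]
[-0.0, -0.0, -0.001] [-50.5, -155.5, -0.7]
[-0.0, -0.0, -0.001] [9.3, -300.6, 89.3]
```

View pics/w1.png

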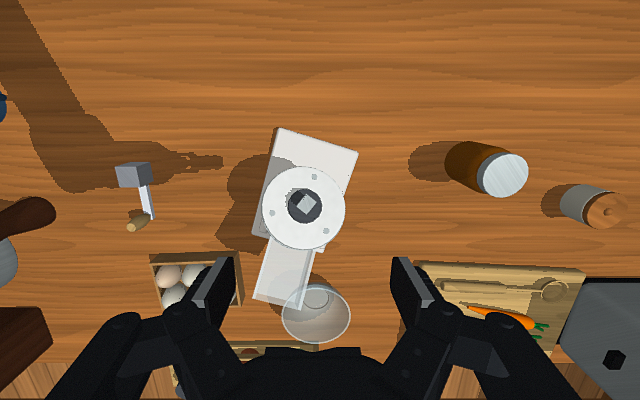

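The shaft's square end shows at (306,204) and the chute mouth at (274,298), down and to the left. That makes the slicer's yaw about -20°. I'll rectify the drum face to measure the shaft's angle.

```bash
cat >> h.py <<'E'
def headR(yaw):
    c,s=np.cos(yaw),np.sin(yaw);a=np.radians(30)
    x=np.array([np.cos(a)*c,np.cos(a)*s,np.sin(a)]);z=np.array([-np.sin(a)*c,-np.sin(a)*s,np.cos(a)])
    return np.column_stack([x,np.cross(z,x),z])
E
python3 - <<'E'
from h import *
class P(dict):pass
img=cv2.imread('pics/w1.png')
K=None
import json
o=bot.get_obs();p=bot.read_camera('wrist');T=Tc(p,o);img=p['pixels'][:,:,::-1]
c=[onz(p,q,.017,T) for q in ((277,128),(358,152))];v=c[1]-c[0];print(c,np.linalg.norm(v),'yaw',np.degrees(np.arctan2(v[1],v[0]))-90)
yaw=np.radians(-20);H=headR(yaw)
tip=onz(p,(308,200.5),.1658,T);print(tip)
h=.035
def warp(h0,off,n):
    src=[];dst=[]
    for i,j in((-1,-1),(1,-1),(1,1),(-1,1)):
        src.append(proj(p,tip+H@np.array([i*h0,j*h0,off]),T));dst.append((200-200*j*1., 200-200*i*1.))
    M=cv2.getPerspectiveTransform(np.float32(src),np.float32(dst));return cv2.warpPerspective(img,M,(400,400),flags=cv2.INTER_CUBIC)
cv2.imwrite('pics/tip.png',np.hstack([warp(.02,0,0),warp(.08,-.033,0)]))
E
```

```text
[array([ 0.42923075, -0.05154987,  0.017     ]), array([0.46770098, 0.08017507, 0.017     ])] 0.13722761369087327 yaw -16.280430261339546
[5.00859186e-01 3.31633671e-05 1.65800000e-01]
```

View pics/tip.png

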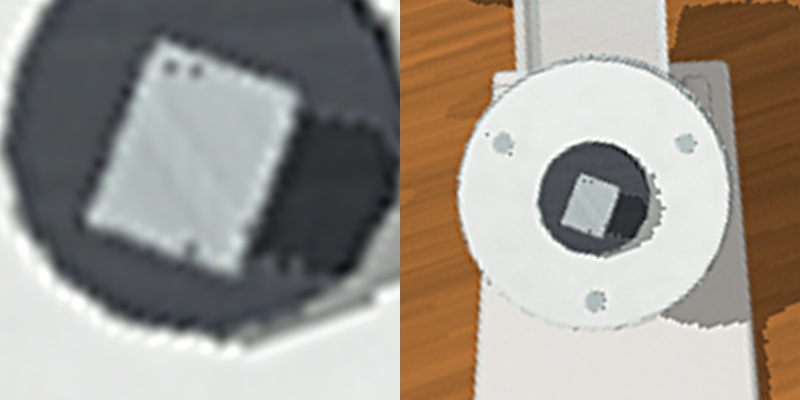

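Request:
jog_arm(motion=[[0, 0, 0, -50, -155, 0, 85], [0, 0, 0, -50, -155, 0, 85], [0, 0, 0, -50, -155, 0, 85], [0, 0, 0, 10, -295, 90, 85], [0, 0, 0, 10, -295, 90, 85], [0, 0, 0, 10, -295, 90, 85], [0, 0, 0, 10, -295, 90, 85], [0, 0, 0, 10, -295, 90, 85]])

```text
t: 5.82
eef_pos: [0.4697, -0.2893, 0.2394]
tool_rot: [0.0, 0.001, 1.0, 0.0]
contact_force: [-0.4, -0.3, -0.9]
gripper_width: 1.0
grasp_force: 0.0
```

```bash
python3 - <<'E'
from h import *
o=pose()
p=bot.read_camera('wrist');T=Tc(p,o);save(p,'w2.png')
for nm in 'crank_socket crank_knob'.split():
    r=bot.tip_of(nm,p)
    if r: print(nm,np.round(r[0]['xy'],1),round(r[0]['score'],2),[np.round(onz(p,r[0]['xy'],z,T),4).tolist() for z in (0,.04)])
cv2.imwrite('pics/w2c.png',cv2.resize(p['pixels'][60:300,200:440,::-1],(600,600),interpolation=2))
E
```

```text
t 5.83 p [ 0.4697 -0.2893  0.2394] z [ 0.  0. -1.] x [-1.     0.002 -0.   ] F [-0.4 -0.3 -0.9] M [-0.03 -0.03 -0.01] w 1.0 q [-0.01  0.29  0.56  1.87 -0.18  1.03  2.19]
crank_socket [309.4 190.7] 0.91 [[0.502, -0.294, 0.0], [0.4898, -0.2935, 0.04]]
crank_knob [313.2 242.8] 0.88 [[0.5864, -0.2885, 0.0], [0.5654, -0.2886, 0.04]]
```

View pics/w2c.png

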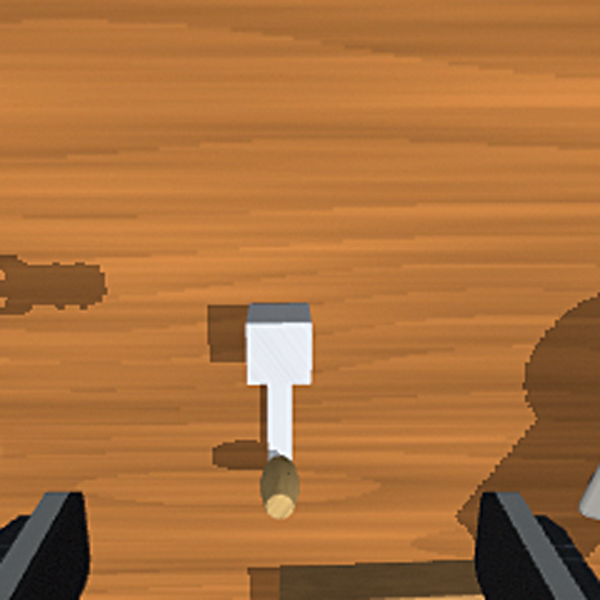

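The crop shows the hub's top face centred at crop (280,353), full-frame about (312,201). The arm runs straight down to the knob at (280,487), so the crank's yaw is close to 0. In the rectified view the shaft's flats sit about -22° from head x, and the chute walls are vertical, so the slicer's yaw of about -20° holds.

```bash
python3 - <<'E'
from h import *
o=bot.get_obs();p=bot.read_camera('wrist');T=Tc(p,o)
hsv=cv2.cvtColor(p['pixels'],cv2.COLOR_RGB2HSV);m=((hsv[...,1]<60)&(hsv[...,2]>170)).astype(np.uint8);m[:, :285]=0;m[:,340:]=0;m[:175]=0;m[245:]=0
hub=cv2.morphologyEx(m,cv2.MORPH_OPEN,np.ones((15,15),np.uint8))
c=max(cv2.findContours(hub,0,2)[0],key=cv2.contourArea);r=cv2.minAreaRect(c);print(r)
ctr=onz(p,r[0],.04,T);print('hub',ctr)
ys,xs=np.nonzero(m&~cv2.dilate(hub,np.ones((5,5)))&1)
pts=np.array([onz(p,(x,y),.009,T) for x,y in zip(xs,ys)])
print(len(pts),pts.min(0),pts.max(0));k=np.polyfit(pts[:,0],pts[:,1],1);print('arm slope deg',np.degrees(np.arctan(k[0])),'y at hub',np.polyval(k,ctr[0]))
d=Rz([-1,0,0],[0,0,-1])
rows([((ctr[0],ctr[1],.12),d),((ctr[0],ctr[1],.006),d)])
E
```

```text
((310.5, 200.0), (24.0, 25.0), 90.0)
hub [ 0.50366502 -0.2912674   0.04      ]
247 [ 0.53750849 -0.29824392  0.009     ] [ 0.58161889 -0.2848014   0.009     ]
arm slope deg 1.8286136924179375 y at hub -0.29282032687310394
[0.0, 0.001, 0.001] [-33.3, -2.7, 119.9]
[0.0, 0.001, 0.001] [-33.1, -2.7, 233.9]
```

Request:
jog_arm(motion=[[0, 0, 0, -33, -3, 120, 70], [0, 0, 0, -33, -3, 120, 70], [0, 0, 0, -33, -3, 200, 70], [0, 0, 0, -33, -3, 232, 70], [0, 0, 0, -33, -3, 232, 70], [0, 0, 0, -33, -3, 232, 70], [0, 0, 0, -33, -3, 232, 20], [0, 0, 0, -33, -3, 232, 20], [0, 0, 0, -33, -3, 232, 20], [0, 0, 0, -33, -3, 232, 20]], grip_force=60)

```text
t: 7.28
eef_pos: [0.5035, -0.2931, 0.0093]
tool_rot: [0.002, 0.001, 1.0, -0.0]
contact_force: [-1.5, 1.3, 8.3]
gripper_width: 0.388
grasp_force: 60.4
```

Request:
jog_arm(motion=[[0, 0, 0, 0, 0, 0, 20], [0, 0, 0, 0, 0, 0, 20], [0, 0, 0, 0, 0, 0, 20]])

```text
t: 7.65
eef_pos: [0.5035, -0.2931, 0.0093]
tool_rot: [0.002, 0.001, 1.0, -0.0]
contact_force: [-0.7, 1.7, 9.3]
gripper_width: 0.39
grasp_force: 60.4
```

```bash
python3 - <<'E'
from h import *
pose();print(bot.get_obs()['grasp_force'])
E
```

```text
t 7.65 p [ 0.5035 -0.2931  0.0093] z [ 0.003 -0.001 -1.   ] x [-1.     0.002 -0.003] F [-0.7  1.7  9.3] M [0.36 0.21 0.03] w 0.39 q [ 0.13  0.66  0.39  1.95 -0.42  0.61  2.36]
60.417581498622894
```

```bash
cat >> h.py <<'E'
TIP=np.array([.5035,.001,.1658]);YAW=np.radians(-20);OFF=.0093
def eng(h,phi,dx=0,dy=0,tip=None,yaw=YAW):
    "TCP pose with hub underside h above shoulder at crank angle phi deg; dx,dy shift in head axes (m)"
    H=headR(yaw);tip=TIP if tip is None else tip;a=np.radians(phi)
    cx=H[:,0]*np.cos(a)+H[:,1]*np.sin(a)
    return tip-H[:,2]*.024+H@np.array([dx,dy,h+OFF]),Rz(-cx,-H[:,2])
E
python3 - <<'E'
from h import *
d=Rz([-1,0,0],[0,0,-1])
rows([((.51,-.29,.30),d),eng(.060,-22)]);print(eng(.06,-22)[0])
E
```

```text
[-0.001, 0.003, -0.002] [-7.4, 2.9, -290.7]
[-0.009, -0.532, 0.714] [21.1, 301.7, -195.9]
[0.48221596 0.00874676 0.20503095]
```

Request:
jog_arm(motion=[[0, 0, 0, 0, 0, -60, 20], [0, 0, 0, 0, 0, -120, 20], [0, 0, 0, 0, 0, -180, 20], [0, 0, 0, 0, 0, -240, 20], [0, -0.1, 0.14, 0, 60, -250, 20], [0, -0.2, 0.28, 0, 120, -250, 20], [0, -0.3, 0.42, 5, 180, -250, 20], [0, -0.4, 0.55, 10, 240, -250, 20], [-0.01, -0.53, 0.71, 21, 290, -235, 20], [-0.01, -0.53, 0.71, 21, 302, -215, 20]])

```text
t: 8.9
eef_pos: [0.4891, -0.0587, 0.2426]
tool_rot: [0.201, 0.286, 0.937, -0.013]
contact_force: [0.7, -1.3, -2.9]
gripper_width: 0.386
grasp_force: 60.6
```

Request:
jog_arm(motion=[[0, 0, 0, 0, 0, 0, 20], [0, 0, 0, 0, 0, 0, 20]])

```text
t: 9.15
eef_pos: [0.4894, -0.0604, 0.2423]
tool_rot: [0.199, 0.285, 0.937, -0.014]
contact_force: [0.3, -0.2, -1.2]
gripper_width: 0.391
grasp_force: 60.6
```

```bash
python3 - <<'E'
from h import *
o=pose()
P={n:bot.read_camera(n) for n in('scene','side','wrist')}
for nm in 'crank_socket crank_knob shaft_tip head'.split():
    rs=[]
    for n in P:
        r=bot.tip_of(nm,P[n])
        if r:
            print(nm,n,np.round(r[0]['xy'],1),round(r[0]['score'],2),end=' ; ');rs.append(ray(P[n],r[0]['xy'],Tc(P[n],o)))
    if len(rs)>1: x,e=tri(rs[:2]);print('\n   TRI',np.round(x,4),np.round(e,4))
Rt=Rq(o['tool_rot']).as_matrix();print('socket by kin',np.array(o['eef_pos'])+Rt@[0,0,OFF],'knob',np.array(o['eef_pos'])+Rt@[-.08,0,OFF])
rows([eng(.060,-22)],o)
a=cv2.resize(P['scene']['pixels'][110:260,240:440,::-1],(533,400),interpolation=2);b=P['wrist']['pixels'][100:400,180:460,::-1]
cc=cv2.resize(P['side']['pixels'][130:280,220:400,::-1],(400,333),interpolation=2)
w=np.zeros((600,800,3),np.uint8);w[:300,:400]=cv2.resize(a,(400,300));w[:333,400:]=cc;w[300:600,:280]=b;cv2.imwrite('pics/m.png',w)
E
```

```text
t 9.15 p [ 0.4894 -0.0604  0.2423] z [ 0.365 -0.141 -0.92 ] x [-0.758  0.529 -0.382] F [ 0.3 -0.2 -1.2] M [ 0.16  0.55 -0.02] w 0.391 q [-0.52 -0.05  0.39  2.26  0.37  0.6   0.57]
crank_socket scene [328.1 143.6] 0.72 ; crank_socket side [297.4 186.5] 0.61 ; crank_socket wrist [312.8 249.6] 0.9 ; 
   TRI [ 0.5003 -0.0619  0.2368] [0.0008 0.0008]
crank_knob scene [303.3 133.3] 0.57 ; crank_knob side [319.1 183.2] 0.65 ; crank_knob wrist [316.5 348.9] 0.69 ; 
   TRI [ 0.5534 -0.1015  0.2624] [0.0041 0.0041]
shaft_tip scene [333.5 175.7] 0.56 ; shaft_tip side [290.  194.4] 0.9 ; shaft_tip wrist [386.1 147.7] 0.57 ; 
   TRI [ 0.5007 -0.0039  0.1638] [0.0062 0.0062]
head scene [328.8 184.5] 0.67 ; head side [293.7 187.9] 0.72 ; head wrist [377.2 148.9] 0.6 ; 
   TRI [0.5238 0.021  0.1621] [0.0104 0.0104]
socket by kin [ 0.49283739 -0.06174285  0.23377396] knob [ 0.55346179 -0.10407688  0.26431102]
[-0.044, -0.113, 0.144] [56.3, 50.8, 21.9]
```

View pics/m.png

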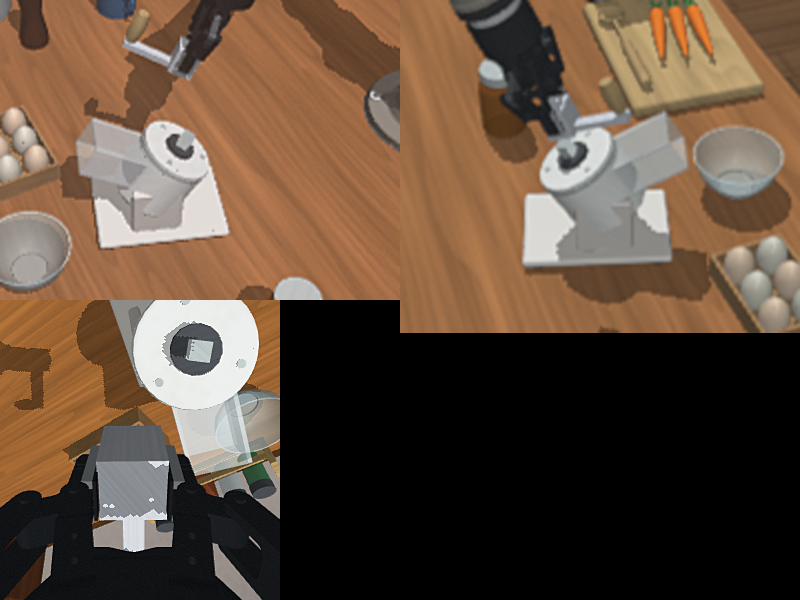

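The wrist view shows the shaft's end clear of the held crank, at full-frame (380,149), with the crank well seated in the fingers. The arm stopped about 75 mm short of the pose. I'll re-measure the shaft from here, where the view is closer along its axis.

```bash
python3 - <<'E'
from h import *
o=bot.get_obs();p=bot.read_camera('wrist');T=Tc(p,o);img=p['pixels'][:,:,::-1]
H=headR(YAW);C=T[:3,3];v=C-TIP;print('view angle off axis, head frame',np.round(H.T@v,3))
def warp(h0,off):
    src=[];dst=[]
    for i,j in((-1,-1),(1,-1),(1,1),(-1,1)):
        src.append(proj(p,TIP+H@np.array([i*h0,j*h0,off]),T));dst.append((200-200*j,200-200*i))
    return cv2.warpPerspective(img,cv2.getPerspectiveTransform(np.float32(src),np.float32(dst)),(400,400),flags=cv2.INTER_CUBIC)
A=warp(.02,0);B=warp(.1,-.033)
for w in(A,B): cv2.line(w,(190,200),(210,200),(0,0,255));cv2.line(w,(200,190),(200,210),(0,0,255))
cv2.imwrite('pics/tip2.png',np.hstack([A,B]))
E
```

```text
view angle off axis, head frame [-0.019 -0.04   0.214]
```

View pics/tip2.png

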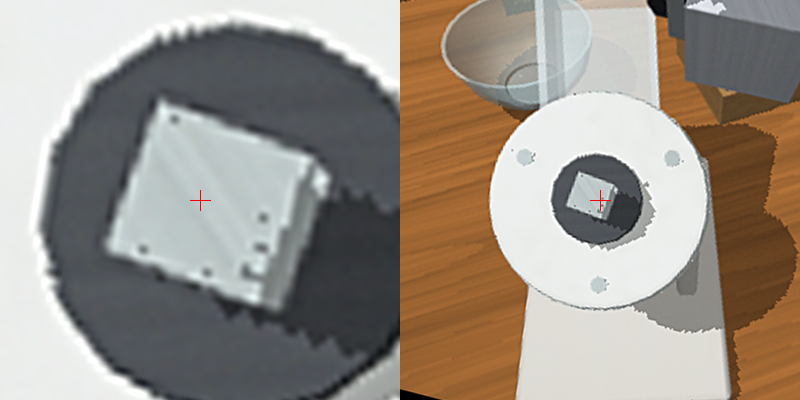

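The rectified square has its edges at about -19.7°, and it is centred within 0.5 mm of my tip estimate. The drum circle is centred too. I'll move to above the shaft at φ=-20°.

```bash
python3 - <<'E'
from h import *
rows([eng(.060,-20),eng(.035,-20)])
E
```

```text
[-0.043, -0.114, 0.109] [55.9, 50.2, 21.6]
[-0.043, -0.114, 0.109] [53.0, 51.1, 46.4]
```

Request:
jog_arm(motion=[[-0.02, -0.06, 0.06, 30, 25, 5, 20], [-0.043, -0.114, 0.109, 56, 50, 15, 20], [-0.043, -0.114, 0.109, 56, 50, 21, 20], [-0.043, -0.114, 0.109, 55, 50.5, 30, 20], [-0.043, -0.114, 0.109, 53, 51, 46, 20], [-0.043, -0.114, 0.109, 53, 51, 46, 20], [-0.043, -0.114, 0.109, 53, 51, 46, 20], [-0.043, -0.114, 0.109, 53, 51, 46, 20]])

```text
t: 10.95
eef_pos: [0.494, 0.0043, 0.1843]
tool_rot: [0.259, 0.331, 0.907, 0.001]
contact_force: [-0.4, 0.1, -0.8]
gripper_width: 0.386
grasp_force: 60.6
```

```bash
python3 - <<'E'
from h import *
o=pose();rows([eng(.035,-20),eng(.023,-20)],o)
P={n:bot.read_camera(n) for n in('scene','side')}
for nm in 'crank_socket crank_knob shaft_tip'.split():
    rs=[]
    for n in P:
        r=bot.tip_of(nm,P[n])
        if r: print(nm,n,np.round(r[0]['xy'],1),round(r[0]['score'],2),end=' ; ');rs.append(ray(P[n],r[0]['xy'],Tc(P[n],o)))
    if len(rs)>1: x,e=tri(rs[:2]);print('\n   TRI',np.round(x,4),np.round(e,4))
a=cv2.resize(P['scene']['pixels'][135:225,280:400,::-1],(400,300),interpolation=2)
b=cv2.resize(P['side']['pixels'][150:240,240:360,::-1],(400,300),interpolation=2)
cv2.imwrite('pics/m2.png',np.hstack([a,b]))
E
```

```text
t 10.95 p [0.494  0.0043 0.1843] z [ 0.471 -0.17  -0.866] x [-0.647  0.6   -0.47 ] F [-0.4  0.1 -0.8] M [ 0.22  0.69 -0.03] w 0.386 q [-0.57  0.05  0.22  2.39  0.86  0.42 -0.23]
[0.001, 0.0, -0.001] [0.6, -0.1, 0.8]
[0.001, 0.0, -0.001] [0.6, -0.1, 12.8]
crank_socket scene [335.4 171.1] 0.75 ; crank_socket side [292.1 190.3] 0.58 ; 
   TRI [ 0.5015 -0.0051  0.1804] [0.0005 0.0005]
crank_knob scene [313.1 159.9] 0.86 ; crank_knob side [312.  182.3] 0.55 ; 
   TRI [ 0.5542 -0.0362  0.2176] [0.0033 0.0033]
shaft_tip scene [336.5 178.7] 0.72 ; shaft_tip side [286.4 194.2] 0.57 ; 
   TRI [0.4942 0.006  0.1584] [0.0077 0.0077]
```

View pics/m2.png

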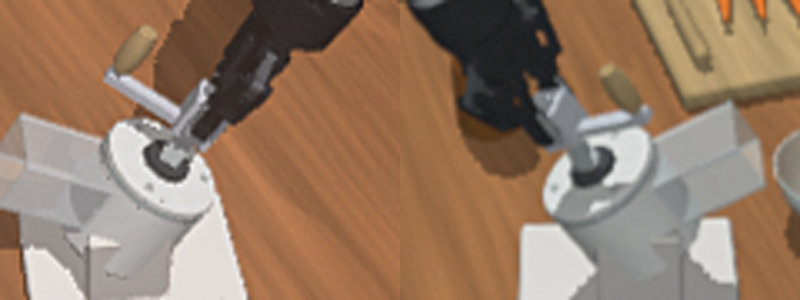

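Both views show the hub over the shaft and in line with it. Next, a gentle descent by feel.

Request:
jog_arm(motion=[[0, 0, 0, 0.6, 0, 6, 20], [0, 0, 0, 0.6, 0, 10, 20], [0, 0, 0, 0.6, 0, 12, 20], [0, 0, 0, 0.6, 0, 14, 20], [0, 0, 0, 0.6, 0, 15, 20], [0, 0, 0, 0.6, 0, 15, 20]])

```text
t: 12.1
eef_pos: [0.5004, 0.0022, 0.1704]
tool_rot: [0.259, 0.33, 0.908, 0.0]
contact_force: [-0.4, 0.6, -1.6]
gripper_width: 0.392
grasp_force: 60.6
```

```bash
cat >> h.py <<'E'
def st():
    o=pose();H=headR(YAW);Rt=Rq(o['tool_rot']).as_matrix();p=H.T@(np.array(o['eef_pos'])+Rt@[0,0,OFF]-(TIP-.024*H[:,2]));cx=H.T@(-Rt[:,0])
    print('socket in head mm',np.round(p*1000,2),'phi',round(float(np.degrees(np.arctan2(cx[1],cx[0]))),1),'F head',np.round(H.T@o['contact_force'],1),'Mz',np.round(H.T@o['torque'],2));return o
E
python3 -c "
from h import *
st()"
```

```text
t 12.1 p [0.5004 0.0022 0.1704] z [ 0.47  -0.171 -0.866] x [-0.648  0.6   -0.47 ] F [-0.4  0.6 -1.6] M [0.2  0.63 0.  ] w 0.392 q [-0.57  0.1   0.24  2.39  0.92  0.38 -0.28]
socket in head mm [-0.55  0.05 20.36] phi -20.0 F head [-1.3  0.5 -1.1] Mz [-0.02  0.67  0.02]
```

Request:
jog_arm(motion=[[0, 0, 0, 0.3, 0, 2, 20], [0, 0, 0, 0.3, 0, 4, 20], [0, 0, 0, 0.3, 0, 6, 20], [0, 0, 0, 0.3, 0, 6, 20]])

```text
t: 12.6
eef_pos: [0.503, 0.0013, 0.1649]
tool_rot: [0.259, 0.33, 0.908, 0.0]
contact_force: [-0.0, 0.2, -1.3]
gripper_width: 0.384
grasp_force: 60.6
```

```bash
python3 -c "
from h import *
st()"
```

```text
t 12.6 p [0.503  0.0013 0.1649] z [ 0.47  -0.171 -0.866] x [-0.648  0.6   -0.47 ] F [-0.   0.2 -1.3] M [0.25 0.68 0.03] w 0.384 q [-0.57  0.11  0.24  2.39  0.94  0.36 -0.3 ]
socket in head mm [-0.91  0.11 14.23] phi -20.0 F head [-0.8  0.2 -1.1] Mz [0.02 0.72 0.02]
```

Request:
jog_arm(motion=[[0, 0, 0, -0.4, 0, 3, 20], [0, 0, 0, -0.8, 0, 6, 20], [0, 0, 0, -0.8, 0, 9, 20], [0, 0, 0, -0.8, 0, 11, 20], [0, 0, 0, -0.8, 0, 11, 20]])

```text
t: 13.22
eef_pos: [0.5086, -0.001, 0.1557]
tool_rot: [0.259, 0.33, 0.908, 0.0]
contact_force: [-0.0, 0.7, -3.5]
gripper_width: 0.387
grasp_force: 60.6
```

```bash
python3 -c "
from h import *
st()"
```

```text
t 13.22 p [ 0.5086 -0.001   0.1557] z [ 0.47  -0.171 -0.866] x [-0.648  0.6   -0.469] F [-0.   0.7 -3.5] M [0.45 0.89 0.03] w 0.387 q [-0.56  0.14  0.26  2.39  0.98  0.34 -0.34]
socket in head mm [-0.31 -0.12  3.2 ] phi -20.0 F head [-2.   0.7 -2.9] Mz [ 0.12  1.   -0.03]
```

Request:
jog_arm(motion=[[0, 0, 0, 0, 0, 2, 20], [0, 0, 0, 0, 0, 3, 20], [0, 0, 0, 0, 0, 4, 20], [0, 0, 0, 0, 0, 5, 20], [0, 0, 0, 0, 0, 5, 20]])

```text
t: 13.85
eef_pos: [0.5101, -0.0016, 0.1531]
tool_rot: [0.26, 0.33, 0.908, 0.001]
contact_force: [-34.6, 4.9, 41.6]
gripper_width: 0.386
grasp_force: 67.8
```

```bash
python3 -c "
from h import *
st()"
```

```text
t 13.85 p [ 0.5101 -0.0016  0.1531] z [ 0.472 -0.17  -0.865] x [-0.647  0.6   -0.471] F [-34.6   4.9  41.6] M [-0.14  2.33 -0.36] w 0.386 q [-0.56  0.15  0.26  2.39  1.    0.33 -0.36]
socket in head mm [-0.21 -0.14  0.16] phi -20.0 F head [-8.8 -7.2 53.1] Mz [-0.98  2.15  0.15]
```

Fully home: the underside is 0.2 mm from the shoulder, pressing at 53 N. Now I'll ease off and turn to +2.5°, then back to 0 to centre the play.

Request:
jog_arm(motion=[[0, 0, 0, 0, 0, -1.6, 20], [0, 0, -0.07, 0, 0, -1.6, 20], [0, 0, -0.14, 0, 0, -1.6, 20], [0, 0, -0.21, 0, 0, -1.6, 20], [0, 0, -0.28, 0, 0, -1.6, 20], [0, 0, -0.35, 0, 0, -1.6, 20], [0, 0, -0.393, 0, 0, -1.6, 20], [0, 0, -0.393, 0, 0, -1.6, 20]])

```text
t: 14.85
eef_pos: [0.5096, -0.0013, 0.1531]
tool_rot: [0.254, 0.147, 0.955, -0.05]
contact_force: [-11.7, 3.6, 9.1]
gripper_width: 0.389
grasp_force: 62.6
```

```bash
python3 -c "
from h import *
st()"
```

```text
t 14.85 p [ 0.5096 -0.0013  0.1531] z [ 0.47  -0.17  -0.866] x [-0.828  0.255 -0.499] F [-11.7   3.6   9.1] M [ 0.62  1.49 -0.09] w 0.389 q [-0.52  0.15  0.22  2.39  1.01  0.33  0.03]
socket in head mm [-0.72 -0.1   0.41] phi 2.5 F head [-6.  -0.6 14. ] Mz [ 0.01  1.61 -0.11]
```

Request:
jog_arm(motion=[[0, 0, 0.044, 0, 0, 0, 20], [0, 0, 0.044, 0, 0, 0, 20], [0, 0, 0.044, 0, 0, 0, 20]])

```text
t: 15.22
eef_pos: [0.5097, -0.0012, 0.1531]
tool_rot: [0.255, 0.168, 0.951, -0.044]
contact_force: [-11.6, 2.3, 9.2]
gripper_width: 0.392
grasp_force: 62.6
```

Request:
jog_arm(motion=[[0, 0, 0, 0, 0, 0, 40], [0, 0, 0, 0, 0, 0, 45], [0, 0, 0, 0, 0, 0, 60], [0, 0, 0, 0, 0, 0, 60], [0, 0, 0, 0, 0, -10, 60], [0, 0, 0, 0, 0, -40, 60], [0, 0, 0, 0, 0, -80, 75], [0, 0, 0, 0, 0, -100, 75], [0, 0, 0, 0, 0, -100, 75]])

```text
t: 16.35
eef_pos: [0.4638, 0.016, 0.2409]
tool_rot: [0.256, 0.168, 0.951, -0.044]
contact_force: [0.4, -0.1, -0.8]
gripper_width: 0.878
grasp_force: 0.0
```

```bash
python3 - <<'E'
from h import *
o=st();p=bot.read_camera('wrist');T=Tc(p,o);img=p['pixels'][:,:,::-1];P={n:bot.read_camera(n) for n in('scene','side')}
H=headR(YAW);hd=TIP-.024*H[:,2]
for nm in ('crank_socket','crank_knob'):
    rs=[]
    for q in list(P.values())+[p]:
        r=bot.tip_of(nm,q)
        if r: print(nm,np.round(r[0]['xy']),round(r[0]['score'],2));rs.append(ray(q,r[0]['xy'],Tc(q,o)))
    if len(rs)>1:
        x,e=tri(rs);print(nm,'head mm',np.round(H.T@(x-hd)*1000,1),np.round(e,4))
def warp(h0,off,c):
    src=[];dst=[]
    for i,j in((-1,-1),(1,-1),(1,1),(-1,1)):
        src.append(proj(p,hd+H@np.array([c+i*h0,j*h0,off]),T));dst.append((200-200*j,200-200*i))
    return cv2.warpPerspective(img,cv2.getPerspectiveTransform(np.float32(src),np.float32(dst)),(400,400),flags=cv2.INTER_CUBIC)
a=cv2.resize(P['side']['pixels'][150:240,240:360,::-1],(400,300),interpolation=2)
w=np.zeros((400,800,3),np.uint8);w[:,:400]=warp(.08,.009,.04);w[:300,400:]=a
cv2.imwrite('pics/fin.png',w)
E
```

```text
t 16.35 p [0.4638 0.016  0.2409] z [ 0.473 -0.169 -0.865] x [-0.812  0.297 -0.502] F [ 0.4 -0.1 -0.8] M [ 0.17  0.51 -0.01] w 0.878 q [-0.56 -0.11  0.13  2.37  0.7   0.6   0.26]
socket in head mm [  0.79   0.57 100.96] phi -0.1 F head [-0.   0.1 -0.9] Mz [-0.02  0.54  0.  ]
crank_socket [328. 181.] 0.79
crank_socket [296. 199.] 0.77
crank_socket [311. 195.] 0.74
crank_socket head mm [ 2.1 -2.2 -2. ] [0.0069 0.0047 0.0034]
crank_knob [305. 170.] 0.77
crank_knob [320. 186.] 0.87
crank_knob [312. 270.] 0.92
crank_knob head mm [83.8 -1.   4.7] [0.006  0.0036 0.0044]
```

View pics/fin.png

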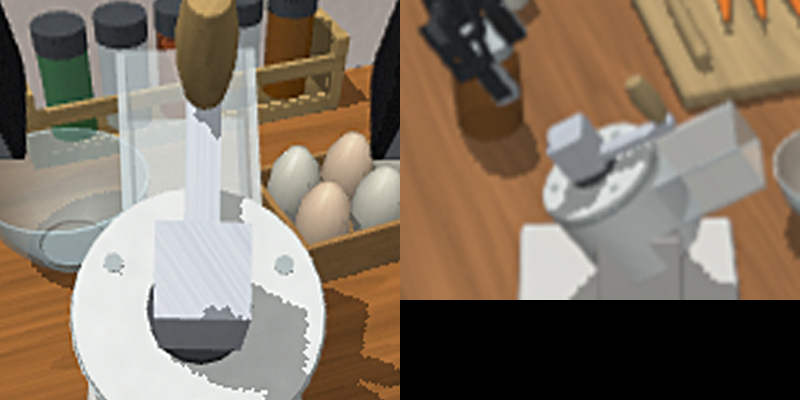

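```bash
python3 -c "
from h import *
print(bot.hand_in())"
```

```text
the job is handed in; nothing more can be done
None
```

The crank is fully home on the drive shaft and turned with it to lie in line with the feed chute (within about 1° in the last camera view), pointing up the slope; the gripper has let go and backed clear, and I handed the job in at about 16 s.

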